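# Put the stacked preserves away in their crates

## Task

Take the two stacks of preserve jars apart and put each of the four jars away upright in the empty compartment of the crate that already holds jars with the same lid. They are full glass jars: set each one down on the crate floor rather than dropping it, do not tip any over, and leave the empty clip-top jar standing where it is.

Things in the scene. Friction and masses are not known exactly. Their poses are not given: they have to be found in the camera images.
- jar_green: Large straight-sided glass jar of gherkins with a green metal lid and a blank paper label, 68 mm across (lid too), 80 mm high with the lid, about 0.4 kg, upright. Loose; starts as the LOWER jar of a stack of two, standing on the table. Origin: centre of its underside, z up.
- jar_red: Large straight-sided glass jar of tomato sauce with a red metal lid and a blank paper label, 68 mm across (lid too), 80 mm high with the lid, about 0.4 kg, upright. Loose; starts as the LOWER jar of a stack of two, standing on the table. Origin: centre of its underside, z up.
- jar_yellow: Small straight-sided glass jar of apricot jam with a yellow metal lid and a blank paper label, 52 mm across (lid too), 58 mm high with the lid, about 0.2 kg, upright. Loose; starts as the UPPER jar of a stack of two, standing on the lid of one of the large jars. Origin: centre of its underside, z up.
- jar_blue: Small straight-sided glass jar of blueberry jam with a blue metal lid and a blank paper label, 52 mm across (lid too), 58 mm high with the lid, about 0.2 kg, upright. Loose; starts as the UPPER jar of a stack of two, standing on the lid of one of the large jars. Origin: centre of its underside, z up.
- crate_green: Fixed pine crate, three 92 mm square compartments in a row along its x: two hold fixed green-lidded jars, the one nearest the robot is empty. Origin: at table height under the middle of the EMPTY one; z up, +x towards its jars (99 and 198 mm off). Floor 10 mm, walls 40 mm above the table, 7 mm thick. A green-lidded jar standing in it tops out 90 mm above the table.
- crate_red: Fixed pine crate, three 92 mm square compartments in a row along its x: two hold fixed red-lidded jars, the one nearest the robot is empty. Origin: at table height under the middle of the EMPTY one; z up, +x towards its jars (99 and 198 mm off). Floor 10 mm, walls 40 mm above the table, 7 mm thick. A red-lidded jar standing in it tops out 90 mm above the table.
- crate_yellow: Fixed pine crate, three 76 mm square compartments in a row along its x: two hold fixed yellow-lidded jars, the one nearest the robot is empty. Origin: at table height under the middle of the EMPTY one; z up, +x towards its jars (83 and 166 mm off). Floor 10 mm, walls 28 mm above the table, 7 mm thick. A yellow-lidded jar standing in it tops out 68 mm above the table.
- crate_blue: Fixed pine crate, three 76 mm square compartments in a row along its x: two hold fixed blue-lidded jars, the one nearest the robot is empty. Origin: at table height under the middle of the EMPTY one; z up, +x towards its jars (83 and 166 mm off). Floor 10 mm, walls 28 mm above the table, 7 mm thick. A blue-lidded jar standing in it tops out 68 mm above the table.
- clip_jar: Empty clear clip-top jar with an orange rubber ring, 80 mm across (wire clip out to 47 mm from the axis on one side), 95 mm high, standing loose on the table between the two stacks. Not part of the job. Origin: centre of its underside.
Things that resemble listed ones, but are neither listed nor needed, are in the scene too. What is shaped like the clip_jar but blue or yellow is not meant.

How it is judged:
By the outcome, as a careful person would: the job done as asked, in the order asked, and still so for the second after the job is handed in, with the robot touching nothing.
It also fails if it takes over 123 s, if anything falls off the work surface, if the arm or the gripper's body presses on something with over 40 N, if the wrist force passes 120 N, or if a joint passes its speed limit or range.

## Robot

A 6-joint arm with a two-finger parallel gripper is mounted at the origin on the work surface. World frame = base frame: x ahead of the robot, y to its left, z up, the work surface at z = 0. Lengths are in mm, angles in rad, forces in N, time in s.
With the tool pointing down it reaches from about 275 to 1000 mm from the base axis. Payload 8.4 kg.
Tool frame: the origin (TCP) lies midway between the tips of the shut fingers; the grasp point (between the pads) lies 19 mm behind it; z points along the fingers, y is the line along which they close (so a half turn about z gives the same grasp; the last joint's range is limited). The gripper opens to 85 mm and grips with 20 to 120 N. Pads are 22 mm wide; open, the fingers measure 114 mm over their backs; the gripper's body (76 mm by 85 mm) begins 54 mm behind the grasp point. The pads swing forward as they close: fully open they stand 13 mm farther back than shut.
Start: joints at [-1.3, 0.353, 1.633, -0, 1.155, -0.002], TCP at [168.391, -601.891, 231.281] pointing down, gripper open.
Joint ranges: [-2.63, 2.63], [-0.92, 2.1], [0.06, 2.66], [-1.3, 4.44], [0, 2.69], [-3.02, 3.02]. Speed limits (rad/s): [2.22, 2.22, 2.79, 3.14, 3.14, 3.14].

## Interface

Orientations are given as [roll, pitch, yaw] about the fixed x, y, z axes, in that order (R = Rz(yaw) Ry(pitch) Rx(roll)).
In Python, from rig import r, imaging gives the robot as it stands. The module is installed in compiled form; this text tells all that it offers.
- The arm moves only by the tool arm_command, never from a script. Its argument "deltas" is a list of rows, each an object of numbers: "hand": the finger opening in mm, from 0 to 85.4; "tx", "ty", "tz": the shift along the tool's x, y, z in mm; "wx", "wy", "wz": the turn, a rotation vector about the tool's x, y, z in rad. A call has 1 to 8 rows; each row shifts and turns the commanded pose from where the row before left it, along the tool's axes as they then stand; what a row does not reach is not made up. A row lasts 1/8 s, in which the tool goes at most 62.5 mm and 10.7 degrees, less where a joint would pass 70% of its speed; a pose out of reach is approached as far as the arm can. A call with a gripper value outside its range is refused whole. The fingers move at their own pace and stop on an object; "squeeze" is the grip in N (left out, the last holds). Time passes only in rows, so rows that do not move let the fingers close. It gives the time, the measured TCP pose, the force, the opening and the grip force at its end, in the units of the state.
- r.sense(): the state, without advancing time (a new reading comes with each control period).
- imaging.grab_frame(name): name is "side" or "top" or "wrist"; returns a dict with "image" (400x640x3 uint8, red, green, blue), "mtx" (3x3 intrinsics, pixels), "D" ([k1, k2, p1, p2, k3] as OpenCV has them; the pictures are not rectified), "world_to_cam" (4x4, takes a point from world to camera coordinates). Camera axes: x right, y up, looking along -z (the intrinsics and any distortion apply to the point x, -y, -z); pixel columns grow to the right and rows downward; lengths in mm; the calibration is good to about 2 mm. A picture is of the moment at which its call begins. There is no depth.
- r.sign_off(): hands the job in; it is judged then, once.
The state is a dict: "clock": time; "qpos": joint angles; "qvel": joint speeds; "joint_efforts": joint torques, N m; "eef_pos": TCP position; "tcp_rot": TCP orientation; "contact_force": force on the tool from outside, world axes, zero at the start; "wrist_torque": the same for the moment, N m; "opening": opening from 0.0 (shut) to 1.0 (fully open); "grasp_force": force on a finger pad.
Only numpy, scipy, OpenCV 4.12 (cv2) and the standard library are available. Lean on these libraries where they do the work, as an engineer would, in place of code of your own. Each camera call takes 0.05 s, during which the arm holds its last target. There are 200 camera calls.

## Working session

There is one attempt and no reset: what is moved stays moved. The work goes in short steps, Python scripts to look and compute and a tool call to move; the robot and the scene stay as the last step left them, time stands still between calls to the robot, and variables do not carry over. Pictures are saved under pics/ and viewed, at most 14 in all, crops included, and the job is handed in when it is done.

Besides the shell and the picture viewer there is one more tool, called after "Request:" as name(argument=value, ...), one argument or row to a line, values as JSON. arm_command: Moves the arm, as the interface text tells. Its arguments: {"type":"object","properties":{"deltas":{"type":"array"},"squeeze":{"type":"number"}},"required":["deltas"]}

```bash
mkdir -p pics
cat > h.py <<'E'
import numpy as np, cv2
from rig import r, imaging
def grab(n,save=None):
    f=imaging.grab_frame(n)
    if save: cv2.imwrite(f'pics/{save}.png',f['image'][:,:,::-1])
    return f
def ray(f,u,v):
    p=cv2.undistortPoints(np.array([[[u,v]]],float),np.array(f['mtx'],float),np.array(f['D'],float))[0,0]
    T=np.array(f['world_to_cam'],float);R=T[:3,:3];t=T[:3,3]
    return -R.T@t, R.T@np.array([p[0],-p[1],-1.0])
def plane(f,u,v,z):
    o,d=ray(f,u,v); return o+d*(z-o[2])/d[2]
def proj(f,P):
    T=np.array(f['world_to_cam'],float);c=T[:3,:3]@np.array(P,float)+T[:3,3]
    return cv2.projectPoints(np.array([[c[0],-c[1],-c[2]]]),np.zeros(3),np.zeros(3),np.array(f['mtx'],float),np.array(f['D'],float))[0][0,0]
E
python3 - <<'E'
from h import *
for n in("top","side","wrist"):
    f=grab(n,n+"0"); print(n,ray(f,320,200))
s=r.sense();print(s['eef_pos'],s['tcp_rot'],s['opening'],s['clock'])
E
```

```text
top (array([ 306.3448633 ,    3.54951321, 1020.66617857]), array([ 0.17533163, -0.00364761, -0.98457831]))
side (array([-381.30083296,  786.50275419,  701.16291724]), array([ 0.64577749, -0.58759605, -0.48774545]))
wrist (array([ 248.37533386, -578.98424277,  372.71824818]), array([-0.30947879, -0.09395637, -0.94629049]))
[ 168.30352597 -601.55620391  230.75692857] [-3.14058097e+00 -4.65471507e-06  2.72791435e-01] 1.0029634838677652 0.15
```

View pics/top0.png

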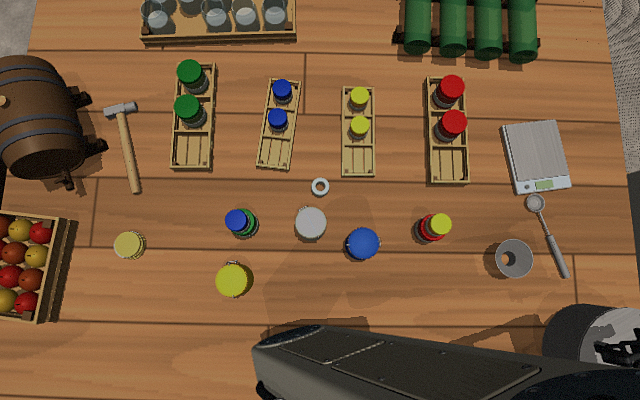

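View pics/side0.png

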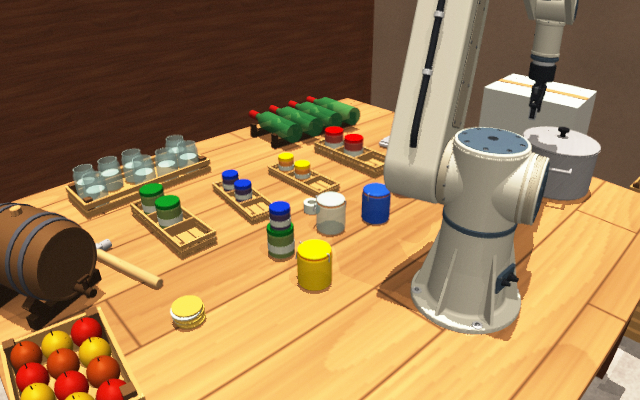

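Top view: blue-on-green stack at about (238,220), yellow-on-red at (437,227), clear clip jar between them at (311,222). Lookalikes for blue and yellow are the clip jars at (363,243) and (233,280), the flat yellow jar at (128,244), and the fixed jars in the crates (279,90) and (358,97). I choose the two stacks. Crates from left to right are green, blue, yellow and red, each with its empty compartment nearest the robot. One close crop to check.

Run:
```python
from h import *
im=cv2.imread('pics/top0.png')
cv2.imwrite('pics/crop1.png',cv2.resize(im[60:260,165:480],None,fx=2.5,fy=2.5,interpolation=cv2.INTER_CUBIC))
f=grab('top');hsv=cv2.cvtColor(f['image'],cv2.COLOR_RGB2HSV)
H,S,V=cv2.split(hsv)
M={'green':(H>50)&(H<75)&(S>150)&(V>50),'blue':(H>105)&(H<130)&(S>150)&(V>60),'yellow':(H>24)&(H<34)&(S>190)&(V>120),'red':((H<6)|(H>174))&(S>190)&(V>90)}
for c,m in M.items():
    n,l,st,ce=cv2.connectedComponentsWithStats(m.astype(np.uint8))
    for i in range(1,n):
        if st[i,4]>60 and st[i,0]>150 and st[i,0]<500 and st[i,1]>50:
            pts=cv2.findNonZero((l==i).astype(np.uint8)); (u,v),R=cv2.minEnclosingCircle(pts)
            print(c,st[i],'ctr',ce[i].round(1),'circ',round(u,1),round(v,1),round(R,1),[ (z,plane(f,u,v,z)[:2].round(0)) for z in (68,80,90,138)])
```

```text
green [177  60  24  22 435] ctr [188.5  70.5] circ 188.9 70.8 12.2 [(68, array([823., 358.])), (80, array([817., 353.])), (90, array([812., 349.])), (138, array([785., 332.]))]
green [174  94  25  24 461] ctr [186.1 105.8] circ 186.0 105.5 12.5 [(68, array([724., 357.])), (80, array([719., 353.])), (90, array([714., 349.])), (138, array([693., 331.]))]
green [237 209  17  26  91] ctr [247.8 220.8] circ 241.9 221.9 13.0 [(68, array([418., 194.])), (80, array([416., 192.])), (90, array([415., 190.])), (138, array([409., 180.]))]
blue [273  79  18  18 260] ctr [281.4  87.4] circ 281.5 87.5 9.3 [(68, array([779., 107.])), (80, array([773., 106.])), (90, array([768., 104.])), (138, array([744.,  99.]))]
blue [268 108  19  18 269] ctr [276.8 116.7] circ 277.0 116.9 9.4 [(68, array([695., 116.])), (80, array([690., 115.])), (90, array([686., 113.])), (138, array([667., 108.]))]
blue [225 210  21  21 357] ctr [235.3 219.8] circ 235.6 219.8 10.8 [(68, array([423., 210.])), (80, array([421., 207.])), (90, array([420., 205.])), (138, array([414., 195.]))]
blue [349 228  30  31 723] ctr [363.2 242.8] circ 362.8 243.0 15.4 [(68, array([ 369., -108.])), (80, array([ 369., -106.])), (90, array([ 368., -105.])), (138, array([ 365., -100.]))]
red [440  75  25  23 438] ctr [452.2  85.8] circ 451.8 86.0 12.4 [(68, array([ 794., -351.])), (80, array([ 788., -347.])), (90, array([ 783., -343.])), (138, array([ 758., -325.]))]
red [442 109  25  25 475] ctr [454.1 121.2] circ 453.9 121.5 12.6 [(68, array([ 693., -351.])), (80, array([ 688., -347.])), (90, array([ 684., -343.])), (138, array([ 664., -325.]))]
red [421 215  24  26 140] ctr [428.5 231.2] circ 433.3 227.1 13.3 [(68, array([ 411., -285.])), (80, array([ 410., -282.])), (90, array([ 409., -279.])), (138, array([ 403., -264.]))]
```

View pics/crop1.png

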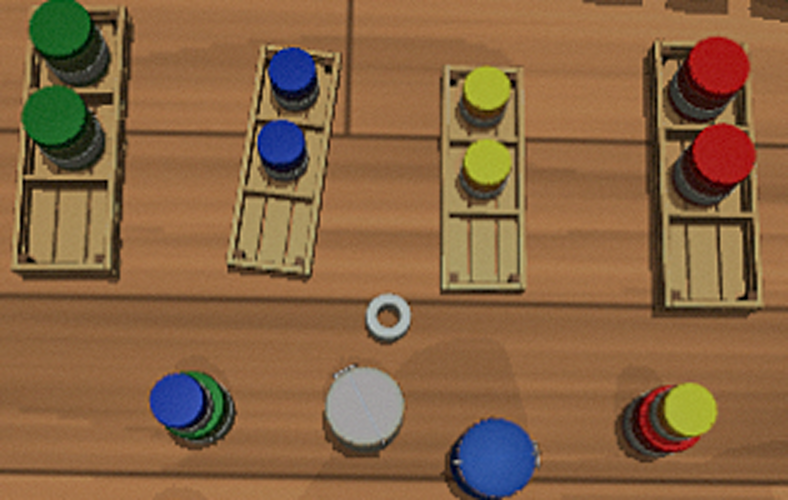

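The crop confirms it: blue on green at crop (180,400), yellow on red (690,410). The empty compartments centre near (63,225), (275,232), (484,252) and (712,262).

Run:
```python
from h import *
f=grab('top');hsv=cv2.cvtColor(f['image'],cv2.COLOR_RGB2HSV);H,S,V=cv2.split(hsv)
print(hsv[98,358],hsv[225,440])
m=(abs(H.astype(int)-int(hsv[225,440][0]))<4)&(S>170)&(V>110)
n,l,st,ce=cv2.connectedComponentsWithStats(m.astype(np.uint8));Y=[]
for i in range(1,n):
    if st[i,4]>60 and st[i,0]>300:
        (u,v),R=cv2.minEnclosingCircle(cv2.findNonZero((l==i).astype(np.uint8)))
        print('yel',st[i],u,v,round(R,1),[(z,plane(f,u,v,z)[:2].round(0)) for z in (68,138)])
# inner corners of the empty compartment at rim height (crop px): TL TR BR BL
C={'green':(40,[(24,184),(107,185),(106,265),(19,262)]),'blue':(28,[(250,193),(311,199),(305,267),(236,262)]),
'yellow':(28,[(450,216),(518,216),(518,286),(449,286)]),'red':(40,[(668,219),(747,219),(753,300),(668,302)])}
for c,(z,p) in C.items():
    w=np.array([plane(f,165+u/2.5,60+v/2.5,z)[:2] for u,v in p])
    print(c,w.round(0).tolist(),'mean',w.mean(0).round(1),'sides',[np.linalg.norm(w[i]-w[i-1]).round() for i in range(4)])
print('clip',plane(f,311,222,95))
# side-view cross-check of blue lid top centre
g=grab('side');print('blue lid side px pred',proj(g,[414,195,138]),'yel',proj(g,[405,-275,138]))
h=cv2.cvtColor(g['image'],cv2.COLOR_RGB2HSV);m=((h[...,0]>105)&(h[...,0]<130)&(h[...,1]>150)).astype(np.uint8);n,l,st,ce=cv2.connectedComponentsWithStats(m)
print([s.tolist() for s in st[1:] if s[4]>60])
```

```text
[ 31 182 177] [ 32 178 176]
yel [351  87  18  17 247] 359.5 94.5 9.2 [(68, array([ 763., -101.])), (138, array([729., -93.]))]
yel [351 116  18  18 260] 359.4891357421875 124.4293441772461 9.3 [(68, array([ 679., -101.])), (138, array([651., -93.]))]
yel [431 213  21  21 325] 440.6363525390625 223.21212768554688 10.5 [(68, array([ 421., -305.])), (138, array([ 413., -282.]))]
green [[656.0, 392.0], [656.0, 303.0], [567.0, 298.0], [569.0, 390.0]] mean [612.1 345.6] sides [np.float64(86.0), np.float64(89.0), np.float64(88.0), np.float64(92.0)]
blue [[653.0, 151.0], [648.0, 85.0], [572.0, 89.0], [576.0, 163.0]] mean [612.1 121.9] sides [np.float64(78.0), np.float64(66.0), np.float64(76.0), np.float64(74.0)]
yellow [[631.0, -65.0], [632.0, -139.0], [555.0, -138.0], [553.0, -65.0]] mean [ 592.8 -101.9] sides [np.float64(78.0), np.float64(74.0), np.float64(78.0), np.float64(74.0)]
red [[628.0, -299.0], [630.0, -385.0], [541.0, -387.0], [537.0, -296.0]] mean [ 584.1 -341.7] sides [np.float64(91.0), np.float64(86.0), np.float64(89.0), np.float64(92.0)]
clip [416.67374447  21.18263614  95.        ]
blue lid side px pred [279.25147123 204.77632458] yel [405.24085601 152.28834625]
[[222, 170, 16, 10, 131], [234, 179, 17, 11, 147], [363, 183, 27, 14, 254], [362, 194, 28, 30, 639], [269, 202, 20, 13, 228]]
```

Request:
arm_command(
  deltas=[
    {"hand":85,"wz":0.137},
    {"wz":0.136},
    {"tx":35,"ty":-45},
    {"tx":35,"ty":-45},
    {"tx":35,"ty":-45},
    {"tx":35,"ty":-45},
    {"tx":35,"ty":-45},
    {"tx":35,"ty":-45},
  ],
  squeeze=45,
)

```text
schema error: expected keys hand, tx, ty, tz, wx, wy, wz
```

Request:
arm_command(
  deltas=[
    {"hand":85,"tx":0,"ty":0,"tz":0,"wx":0,"wy":0,"wz":0.137},
    {"hand":85,"tx":0,"ty":0,"tz":0,"wx":0,"wy":0,"wz":0.136},
    {"hand":85,"tx":35,"ty":-45,"tz":0,"wx":0,"wy":0,"wz":0},
    {"hand":85,"tx":35,"ty":-45,"tz":0,"wx":0,"wy":0,"wz":0},
    {"hand":85,"tx":35,"ty":-45,"tz":0,"wx":0,"wy":0,"wz":0},
    {"hand":85,"tx":35,"ty":-45,"tz":0,"wx":0,"wy":0,"wz":0},
    {"hand":85,"tx":35,"ty":-45,"tz":0,"wx":0,"wy":0,"wz":0},
    {"hand":85,"tx":35,"ty":-45,"tz":0,"wx":0,"wy":0,"wz":0},
  ],
  squeeze=45,
)

```text
clock: 1.3
eef_pos: [379.4, -330.5, 231.5]
tcp_rot: [3.141, -0.0, -0.0]
contact_force: [0.0, -1.0, -0.1]
opening: 0.993
grasp_force: 0.0
```

Request:
arm_command(
  deltas=[
    {"hand":85,"tx":17,"ty":-24,"tz":0,"wx":0,"wy":0,"wz":0},
    {"hand":85,"tx":17,"ty":-25,"tz":0,"wx":0,"wy":0,"wz":0},
    {"hand":85,"tx":0,"ty":0,"tz":0,"wx":0,"wy":0,"wz":0},
  ],
)

```text
clock: 1.68
eef_pos: [413.2, -281.6, 231.3]
tcp_rot: [-3.141, -0.0, 0.002]
contact_force: [0.2, -0.5, 0.5]
opening: 0.997
grasp_force: 0.0
```

```bash
cat >> h.py <<'E'
def lids(n,save=None):
    f=grab(n,save);h=cv2.cvtColor(f['image'],cv2.COLOR_RGB2HSV);H,S,V=[a.astype(int) for a in cv2.split(h)]
    M={'green':(H>50)&(H<75)&(S>150)&(V>50),'blue':(H>105)&(H<130)&(S>150)&(V>60),'yellow':(H>27)&(H<36)&(S>150)&(V>110),'red':((H<6)|(H>174))&(S>190)&(V>90)}
    out=[]
    for c,m in M.items():
        k,l,st,ce=cv2.connectedComponentsWithStats(m.astype(np.uint8))
        for i in range(1,k):
            if st[i,4]>150:
                (u,v),R=cv2.minEnclosingCircle(cv2.findNonZero((l==i).astype(np.uint8)));out.append((c,u,v,R,st[i]))
    return f,out
E
python3 - <<'E'
from h import *
print(r.sense()['eef_pos'])
f,o=lids('wrist','w1')
for c,u,v,R,s in o: print(c,s,round(u),round(v),round(R),{z:plane(f,u,v,z)[:2].round(0).tolist() for z in (68,80,90,138)})
E
```

```text
[ 413.24525141 -281.60182145  231.32900526]
blue [ 112  193   73   67 3742] 148 226 38 {68: [361.0, -95.0], 80: [367.0, -102.0], 90: [371.0, -108.0], 138: [392.0, -138.0]}
yellow [302 175  48  26 674] 326 190 25 {68: [403.0, -290.0], 80: [407.0, -289.0], 90: [410.0, -289.0], 138: [424.0, -288.0]}
red [288 154  65  41 557] 320 184 32 {68: [410.0, -284.0], 80: [413.0, -284.0], 90: [416.0, -284.0], 138: [430.0, -283.0]}
```

View pics/w1.png

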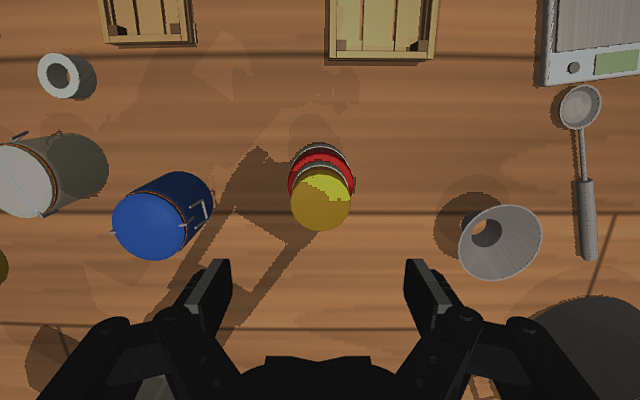

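The wrist view shows the yellow lid at about (320,201). On the z=138 plane that is (413,-283), which agrees with the top view. Descending to grip.

Request:
arm_command(
  deltas=[
    {"hand":85,"tx":0,"ty":1,"tz":31,"wx":0,"wy":0,"wz":0},
    {"hand":85,"tx":0,"ty":0,"tz":31,"wx":0,"wy":0,"wz":0},
    {"hand":85,"tx":0,"ty":0,"tz":31,"wx":0,"wy":0,"wz":0},
    {"hand":85,"tx":0,"ty":0,"tz":21,"wx":0,"wy":0,"wz":0},
    {"hand":85,"tx":0,"ty":0,"tz":11,"wx":0,"wy":0,"wz":0},
    {"hand":60,"tx":0,"ty":0,"tz":0,"wx":0,"wy":0,"wz":0},
    {"hand":60,"tx":0,"ty":0,"tz":0,"wx":0,"wy":0,"wz":0},
    {"hand":54,"tx":0,"ty":0,"tz":0,"wx":0,"wy":0,"wz":0},
  ],
  squeeze=35,
)

```text
clock: 2.72
eef_pos: [412.9, -284.3, 107.1]
tcp_rot: [3.141, -0.001, -0.0]
contact_force: [-0.3, 0.2, -0.3]
opening: 0.627
grasp_force: 0.0
```

Request:
arm_command(
  deltas=[
    {"hand":48,"tx":0,"ty":0,"tz":0,"wx":0,"wy":0,"wz":0},
    {"hand":40,"tx":0,"ty":0,"tz":0,"wx":0,"wy":0,"wz":0},
    {"hand":40,"tx":0,"ty":0,"tz":0,"wx":0,"wy":0,"wz":0},
    {"hand":40,"tx":0,"ty":0,"tz":0,"wx":0,"wy":0,"wz":0},
  ],
)

```text
clock: 3.22
eef_pos: [413.0, -284.1, 107.3]
tcp_rot: [3.141, -0.001, -0.0]
contact_force: [-0.5, 1.4, 5.1]
opening: 0.599
grasp_force: 35.7
```

Request:
arm_command(
  deltas=[
    {"hand":40,"tx":0,"ty":0,"tz":-8,"wx":0,"wy":0,"wz":0},
    {"hand":40,"tx":0,"ty":0,"tz":-20,"wx":0,"wy":0,"wz":0},
    {"hand":40,"tx":0,"ty":0,"tz":-25,"wx":0,"wy":0,"wz":0},
    {"hand":40,"tx":16,"ty":-16,"tz":0,"wx":0,"wy":0,"wz":0},
    {"hand":40,"tx":30,"ty":-30,"tz":0,"wx":0,"wy":0,"wz":0},
    {"hand":40,"tx":30,"ty":-30,"tz":0,"wx":0,"wy":0,"wz":0},
    {"hand":40,"tx":30,"ty":-30,"tz":0,"wx":0,"wy":0,"wz":0},
    {"hand":40,"tx":30,"ty":-30,"tz":0,"wx":0,"wy":0,"wz":0},
  ],
)

```text
clock: 4.22
eef_pos: [549.4, -146.9, 159.9]
tcp_rot: [3.141, -0.0, -0.0]
contact_force: [-0.4, 0.5, -2.2]
opening: 0.597
grasp_force: 37.0
```

Request:
arm_command(
  deltas=[
    {"hand":40,"tx":26,"ty":-27,"tz":0,"wx":0,"wy":0,"wz":0},
    {"hand":40,"tx":14,"ty":-14,"tz":0,"wx":0,"wy":0,"wz":0},
    {"hand":40,"tx":6,"ty":-6,"tz":0,"wx":0,"wy":0,"wz":0},
    {"hand":40,"tx":0,"ty":0,"tz":0,"wx":0,"wy":0,"wz":0},
  ],
)

```text
clock: 4.72
eef_pos: [594.2, -101.2, 159.2]
tcp_rot: [3.141, 0.0, 0.0]
contact_force: [0.1, -0.8, -1.8]
opening: 0.598
grasp_force: 37.1
```

Run:
```python
from h import *
f,o=lids('wrist','w2'); grab('side','s2'); g=grab('top','t2')
for c,u,v,R,s in o: print(c,s,round(u),round(v),round(R),{z:plane(f,u,v,z)[:2].round(0).tolist() for z in (68,80,90,158)})
i=np.hstack([cv2.imread('pics/w2.png')[:, :400],cv2.imread('pics/s2.png')[100:,160:560].copy().repeat(1,0) if 0 else cv2.imread('pics/s2.png')[:,160:560]])
cv2.imwrite('pics/c2.png',i)
```

```text
green [  0 346  59  47 722] 28 368 33 {68: [409.0, 205.0], 80: [423.0, 190.0], 90: [434.0, 176.0], 158: [513.0, 87.0]}
blue [   0   36   58   71 3260] 25 71 38 {68: [698.0, 114.0], 80: [697.0, 103.0], 90: [696.0, 94.0], 158: [690.0, 31.0]}
yellow [ 285   57   67   69 3577] 318 91 35 {68: [681.0, -101.0], 80: [681.0, -101.0], 90: [680.0, -101.0], 158: [679.0, -101.0]}
red [624  62  16  71 765] 638 97 35 {68: [680.0, -345.0], 80: [680.0, -332.0], 90: [680.0, -322.0], 158: [679.0, -251.0]}
```

View pics/c2.png

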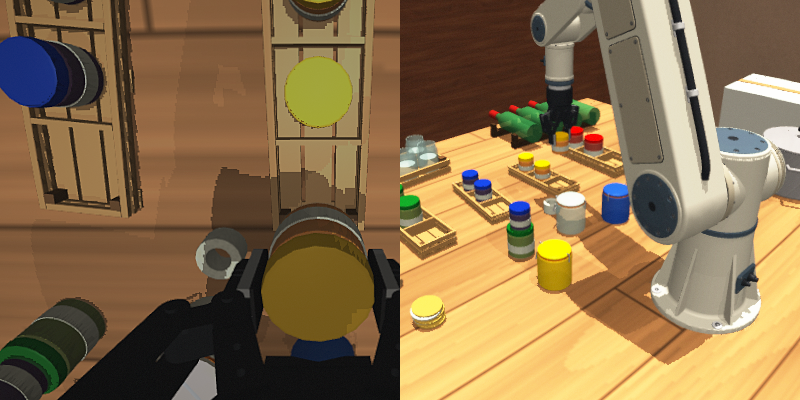

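The wrist view shows the held yellow jar upright and the empty compartment below it. The first yellow lid at (318,91) gives (681,-101), so the compartment centre is about (597,-101). Lowering.

Request:
arm_command(
  deltas=[
    {"hand":40,"tx":2,"ty":0,"tz":20,"wx":0,"wy":0,"wz":0},
    {"hand":40,"tx":0,"ty":0,"tz":30,"wx":0,"wy":0,"wz":0},
    {"hand":40,"tx":0,"ty":0,"tz":30,"wx":0,"wy":0,"wz":0},
    {"hand":40,"tx":0,"ty":0,"tz":20,"wx":0,"wy":0,"wz":0},
    {"hand":40,"tx":0,"ty":0,"tz":10,"wx":0,"wy":0,"wz":0},
    {"hand":40,"tx":0,"ty":0,"tz":6,"wx":0,"wy":0,"wz":0},
    {"hand":40,"tx":0,"ty":0,"tz":3,"wx":0,"wy":0,"wz":0},
    {"hand":40,"tx":0,"ty":0,"tz":1,"wx":0,"wy":0,"wz":0},
  ],
)

```text
clock: 5.88
eef_pos: [596.9, -101.0, 39.8]
tcp_rot: [3.141, -0.001, -0.0]
contact_force: [-0.5, 0.1, -1.5]
opening: 0.595
grasp_force: 37.1
```

Request:
arm_command(
  deltas=[
    {"hand":40,"tx":0,"ty":0,"tz":1,"wx":0,"wy":0,"wz":0},
    {"hand":40,"tx":0,"ty":0,"tz":0,"wx":0,"wy":0,"wz":0},
  ],
)

```text
clock: 6.12
eef_pos: [596.7, -101.0, 38.6]
tcp_rot: [3.142, -0.0, -0.0]
contact_force: [0.8, 0.5, -1.5]
opening: 0.598
grasp_force: 37.1
```

Request:
arm_command(
  deltas=[
    {"hand":40,"tx":0,"ty":0,"tz":1,"wx":0,"wy":0,"wz":0},
    {"hand":40,"tx":0,"ty":0,"tz":0,"wx":0,"wy":0,"wz":0},
  ],
)

```text
clock: 6.38
eef_pos: [596.6, -101.0, 37.4]
tcp_rot: [3.142, -0.0, -0.0]
contact_force: [1.0, -0.1, -2.5]
opening: 0.596
grasp_force: 37.2
```

Request:
arm_command(
  deltas=[
    {"hand":40,"tx":0,"ty":0,"tz":0.5,"wx":0,"wy":0,"wz":0},
    {"hand":40,"tx":0,"ty":0,"tz":0,"wx":0,"wy":0,"wz":0},
  ],
)

```text
clock: 6.62
eef_pos: [596.7, -101.0, 37.3]
tcp_rot: [3.142, -0.0, -0.0]
contact_force: [-3.1, 0.8, 3.7]
opening: 0.6
grasp_force: 37.7
```

Contact with the floor at z=37.3, as predicted. Releasing and rising.

Request:
arm_command(
  deltas=[
    {"hand":56,"tx":0,"ty":0,"tz":0,"wx":0,"wy":0,"wz":0},
    {"hand":62,"tx":0,"ty":0,"tz":0,"wx":0,"wy":0,"wz":0},
    {"hand":75,"tx":0,"ty":0,"tz":0,"wx":0,"wy":0,"wz":0},
    {"hand":75,"tx":0,"ty":0,"tz":0,"wx":0,"wy":0,"wz":0},
    {"hand":85,"tx":0,"ty":0,"tz":-15,"wx":0,"wy":0,"wz":0},
    {"hand":85,"tx":0,"ty":0,"tz":-40,"wx":0,"wy":0,"wz":0},
    {"hand":85,"tx":0,"ty":0,"tz":-50,"wx":0,"wy":0,"wz":0},
    {"hand":85,"tx":0,"ty":0,"tz":-50,"wx":0,"wy":0,"wz":0},
  ],
)

```text
clock: 7.62
eef_pos: [596.4, -100.9, 194.4]
tcp_rot: [3.142, -0.001, -0.0]
contact_force: [-0.1, -0.1, -0.5]
opening: 0.989
grasp_force: 0.0
```

Request:
arm_command(
  deltas=[
    {"hand":85,"tx":-30,"ty":30,"tz":0,"wx":0,"wy":0,"wz":0},
    {"hand":85,"tx":-40,"ty":40,"tz":0,"wx":0,"wy":0,"wz":0},
    {"hand":85,"tx":-40,"ty":40,"tz":0,"wx":0,"wy":0,"wz":0},
    {"hand":85,"tx":-40,"ty":40,"tz":0,"wx":0,"wy":0,"wz":0},
    {"hand":85,"tx":-34,"ty":33,"tz":0,"wx":0,"wy":0,"wz":0},
    {"hand":85,"tx":0,"ty":0,"tz":0,"wx":0,"wy":0,"wz":0},
  ],
)

```text
clock: 8.38
eef_pos: [410.5, -285.7, 192.8]
tcp_rot: [3.141, -0.0, -0.004]
contact_force: [0.8, 0.7, 0.6]
opening: 0.996
grasp_force: 0.0
```

Run:
```python
from h import *
print(r.sense()['eef_pos'])
f,o=lids('wrist','w3')
for c,u,v,R,s in o: print(c,s,round(u),round(v),round(R),{z:plane(f,u,v,z)[:2].round(0).tolist() for z in (68,80,90)})
f,o=lids('top','t3')
for c,u,v,R,s in o:
  if c in('yellow','red'):print('top',c,s,{z:plane(f,u,v,z)[:2].round(0).tolist() for z in (68,80)})
cv2.imwrite('pics/c3.png',np.hstack([cv2.imread('pics/w3.png')[:,150:550],cv2.resize(cv2.imread('pics/t3.png')[60:260,280:480],(400,400))]))
```

```text
[ 410.50236962 -285.70878256  192.84245749]
blue [103 199  64  36 208] 134 218 35 {68: [384.0, -110.0], 80: [389.0, -118.0], 90: [393.0, -125.0]}
blue [  81  204   82   75 4671] 121 243 43 {68: [359.0, -91.0], 80: [365.0, -100.0], 90: [370.0, -107.0]}
red [ 279  159   74   70 3904] 316 193 37 {68: [409.0, -284.0], 80: [413.0, -284.0], 90: [416.0, -284.0]}
top yellow [350  87  19  17 251] {68: [761.0, -100.0], 80: [756.0, -99.0]}
top yellow [351 116  18  18 265] {68: [679.0, -101.0], 80: [674.0, -99.0]}
top yellow [351 146  19  19 279] {68: [596.0, -100.0], 80: [592.0, -99.0]}
top yellow [216 265  31  32 757] {68: [275.0, 213.0], 80: [275.0, 211.0]}
top red [440  75  25  23 438] {68: [794.0, -351.0], 80: [788.0, -347.0]}
top red [442 109  25  25 473] {68: [693.0, -351.0], 80: [688.0, -347.0]}
top red [421 219  26  21 372] {68: [411.0, -285.0], 80: [409.0, -282.0]}
top red [ 29 222  20  21 283] {68: [384.0, 707.0], 80: [383.0, 698.0]}
top red [  0 266  18  21 288] {68: [272.0, 773.0], 80: [273.0, 763.0]}
top red [ 14 293  21  21 296] {68: [209.0, 722.0], 80: [210.0, 713.0]}
```

View pics/c3.png

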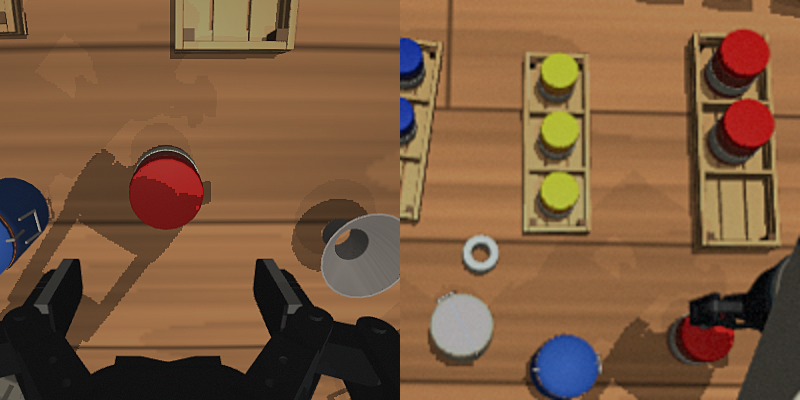

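The picture shows the yellow jar seated in its compartment, and the red jar at (413,-284) is now clear. Descending on red.

Request:
arm_command(
  deltas=[
    {"hand":85,"tx":2.5,"ty":-1.7,"tz":20,"wx":0,"wy":0,"wz":0},
    {"hand":85,"tx":0,"ty":0,"tz":30,"wx":0,"wy":0,"wz":0},
    {"hand":85,"tx":0,"ty":0,"tz":30,"wx":0,"wy":0,"wz":0},
    {"hand":85,"tx":0,"ty":0,"tz":30,"wx":0,"wy":0,"wz":0},
    {"hand":85,"tx":0,"ty":0,"tz":26,"wx":0,"wy":0,"wz":0},
    {"hand":85,"tx":0,"ty":0,"tz":14,"wx":0,"wy":0,"wz":0},
    {"hand":85,"tx":0,"ty":0,"tz":4,"wx":0,"wy":0,"wz":0},
    {"hand":74,"tx":0,"ty":0,"tz":0,"wx":0,"wy":0,"wz":0},
  ],
  squeeze=45,
)

```text
clock: 9.48
eef_pos: [415.5, -282.3, 38.2]
tcp_rot: [3.141, -0.001, 0.0]
contact_force: [-0.2, 0.5, -0.4]
opening: 0.868
grasp_force: 0.0
```

Request:
arm_command(
  deltas=[
    {"hand":70,"tx":0,"ty":0,"tz":0,"wx":0,"wy":0,"wz":0},
    {"hand":66,"tx":0,"ty":0,"tz":0,"wx":0,"wy":0,"wz":0},
    {"hand":58,"tx":0,"ty":0,"tz":0,"wx":0,"wy":0,"wz":0},
    {"hand":56,"tx":0,"ty":0,"tz":0,"wx":0,"wy":0,"wz":0},
    {"hand":56,"tx":0,"ty":0,"tz":0,"wx":0,"wy":0,"wz":0},
  ],
)

```text
clock: 10.1
eef_pos: [415.9, -283.1, 39.1]
tcp_rot: [3.14, -0.002, -0.0]
contact_force: [-1.0, -1.4, 6.8]
opening: 0.786
grasp_force: 48.9
```

Request:
arm_command(
  deltas=[
    {"hand":56,"tx":0,"ty":0,"tz":-5,"wx":0,"wy":0,"wz":0},
    {"hand":56,"tx":0,"ty":0,"tz":-20,"wx":0,"wy":0,"wz":0},
    {"hand":56,"tx":0,"ty":0,"tz":-30,"wx":0,"wy":0,"wz":0},
    {"hand":56,"tx":0,"ty":0,"tz":-30,"wx":0,"wy":0,"wz":0},
    {"hand":56,"tx":15,"ty":5,"tz":-20,"wx":0,"wy":0,"wz":0},
    {"hand":56,"tx":30,"ty":10,"tz":0,"wx":0,"wy":0,"wz":0},
    {"hand":56,"tx":35,"ty":12,"tz":0,"wx":0,"wy":0,"wz":0},
    {"hand":56,"tx":35,"ty":12,"tz":0,"wx":0,"wy":0,"wz":0},
  ],
)

```text
clock: 11.1
eef_pos: [530.5, -321.3, 143.0]
tcp_rot: [-3.141, 0.0, -0.0]
contact_force: [-0.3, -0.3, -2.7]
opening: 0.786
grasp_force: 52.0
```

Request:
arm_command(
  deltas=[
    {"hand":56,"tx":32,"ty":11,"tz":0,"wx":0,"wy":0,"wz":0},
    {"hand":56,"tx":17,"ty":6,"tz":0,"wx":0,"wy":0,"wz":0},
    {"hand":56,"tx":8,"ty":3,"tz":0,"wx":0,"wy":0,"wz":0},
    {"hand":56,"tx":0,"ty":0,"tz":0,"wx":0,"wy":0,"wz":0},
  ],
)

```text
clock: 11.6
eef_pos: [586.5, -341.0, 142.5]
tcp_rot: [-3.141, 0.001, -0.0]
contact_force: [-0.3, -0.1, -4.6]
opening: 0.783
grasp_force: 52.0
```

Run:
```python
from h import *
p=r.sense()['eef_pos'];print(p)
f,o=lids('wrist','w4')
for c,u,v,R,s in o: print(c,s,round(u),round(v),round(R),{z:plane(f,u,v,z)[:2].round(0).tolist() for z in (90,round(p[2]+41))})
f,o=lids('top')
for c,u,v,R,s in o:
  if c in('red',):print('top',c,s,{z:plane(f,u,v,z)[:2].round(0).tolist() for z in (90,round(p[2]+41))})
```

```text
[ 586.53033759 -341.03735273  142.5124308 ]
yellow [  0  65  13  54 478] 0 92 27 {90: [675.0, -141.0], 184: [673.0, -237.0]}
yellow [   0  168   42   58 1346] 11 195 30 {90: [606.0, -127.0], 184: [637.0, -230.0]}
red [ 270    6  111  118 4990] 324 65 59 {90: [687.0, -344.0], 184: [679.0, -343.0]}
red [  240   251   156   112 14070] 318 315 78 {90: [509.0, -341.0], 184: [586.0, -341.0]}
top red [440  75  25  23 432] {90: [783.0, -344.0], 184: [735.0, -308.0]}
top red [442 109  25  24 445] {90: [684.0, -343.0], 184: [646.0, -308.0]}
top red [459 150  22  12 151] {90: [590.0, -379.0], 184: [562.0, -340.0]}
top red [ 29 224  18  18 219] {90: [381.0, 692.0], 184: [373.0, 623.0]}
top red [  0 268  15  18 208] {90: [272.0, 759.0], 184: [276.0, 683.0]}
top red [ 14 295  18  19 234] {90: [209.0, 707.0], 184: [219.0, 636.0]}
```

View pics/w4.png

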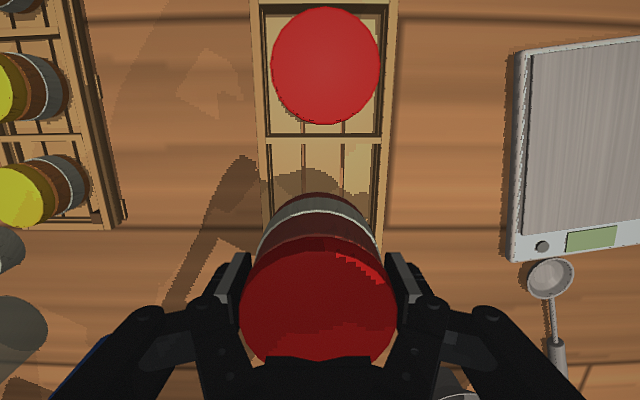

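The wrist view shows the red jar held centred at (318,312), and the fixed red lid at (324,65) gives a compartment centre of about (586,-343). Lowering.

Request:
arm_command(
  deltas=[
    {"hand":56,"tx":0,"ty":2,"tz":15,"wx":0,"wy":0,"wz":0},
    {"hand":56,"tx":0,"ty":0,"tz":25,"wx":0,"wy":0,"wz":0},
    {"hand":56,"tx":0,"ty":0,"tz":25,"wx":0,"wy":0,"wz":0},
    {"hand":56,"tx":0,"ty":0,"tz":15,"wx":0,"wy":0,"wz":0},
    {"hand":56,"tx":0,"ty":0,"tz":7,"wx":0,"wy":0,"wz":0},
    {"hand":56,"tx":0,"ty":0,"tz":3,"wx":0,"wy":0,"wz":0},
    {"hand":56,"tx":0,"ty":0,"tz":1,"wx":0,"wy":0,"wz":0},
    {"hand":56,"tx":0,"ty":0,"tz":0,"wx":0,"wy":0,"wz":0},
  ],
)

```text
clock: 12.7
eef_pos: [587.3, -343.5, 52.4]
tcp_rot: [3.141, -0.001, -0.0]
contact_force: [0.4, 0.3, -4.0]
opening: 0.784
grasp_force: 52.0
```

Request:
arm_command(
  deltas=[
    {"hand":56,"tx":0,"ty":0,"tz":1,"wx":0,"wy":0,"wz":0},
    {"hand":56,"tx":0,"ty":0,"tz":0,"wx":0,"wy":0,"wz":0},
  ],
)

```text
clock: 12.95
eef_pos: [587.0, -343.3, 51.0]
tcp_rot: [3.141, -0.0, -0.0]
contact_force: [-0.2, -0.2, -4.3]
opening: 0.782
grasp_force: 52.0
```

Request:
arm_command(
  deltas=[
    {"hand":56,"tx":0,"ty":0,"tz":1.2,"wx":0,"wy":0,"wz":0},
    {"hand":56,"tx":0,"ty":0,"tz":0,"wx":0,"wy":0,"wz":0},
  ],
)

```text
clock: 13.2
eef_pos: [586.9, -343.2, 49.4]
tcp_rot: [-3.141, 0.0, -0.0]
contact_force: [-0.0, -0.4, -3.8]
opening: 0.783
grasp_force: 52.0
```

Request:
arm_command(
  deltas=[
    {"hand":56,"tx":0,"ty":0,"tz":0.6,"wx":0,"wy":0,"wz":0},
    {"hand":56,"tx":0,"ty":0,"tz":0,"wx":0,"wy":0,"wz":0},
  ],
)

```text
clock: 13.45
eef_pos: [587.0, -343.3, 49.3]
tcp_rot: [3.142, -0.0, -0.0]
contact_force: [-1.0, 0.6, -0.2]
opening: 0.785
grasp_force: 52.2
```

Request:
arm_command(
  deltas=[
    {"hand":56,"tx":0,"ty":0,"tz":0.4,"wx":0,"wy":0,"wz":0},
    {"hand":70,"tx":0,"ty":0,"tz":0,"wx":0,"wy":0,"wz":0},
    {"hand":75,"tx":0,"ty":0,"tz":0,"wx":0,"wy":0,"wz":0},
    {"hand":83,"tx":0,"ty":0,"tz":0,"wx":0,"wy":0,"wz":0},
    {"hand":85,"tx":0,"ty":0,"tz":0,"wx":0,"wy":0,"wz":0},
    {"hand":85,"tx":0,"ty":0,"tz":-15,"wx":0,"wy":0,"wz":0},
    {"hand":85,"tx":0,"ty":0,"tz":-40,"wx":0,"wy":0,"wz":0},
    {"hand":85,"tx":0,"ty":0,"tz":-50,"wx":0,"wy":0,"wz":0},
  ],
)

```text
clock: 14.45
eef_pos: [586.5, -343.0, 154.8]
tcp_rot: [-3.141, 0.001, -0.0]
contact_force: [1.4, -0.1, -0.1]
opening: 0.99
grasp_force: 0.0
```

Request:
arm_command(
  deltas=[
    {"hand":85,"tx":0,"ty":0,"tz":-50,"wx":0,"wy":0,"wz":0},
    {"hand":85,"tx":-12,"ty":-37,"tz":-20,"wx":0,"wy":0,"wz":0},
    {"hand":85,"tx":-16,"ty":-50,"tz":0,"wx":0,"wy":0,"wz":0},
    {"hand":85,"tx":-16,"ty":-50,"tz":0,"wx":0,"wy":0,"wz":0},
    {"hand":85,"tx":-16,"ty":-50,"tz":0,"wx":0,"wy":0,"wz":0},
    {"hand":85,"tx":-16,"ty":-50,"tz":0,"wx":0,"wy":0,"wz":0},
    {"hand":85,"tx":-16,"ty":-50,"tz":0,"wx":0,"wy":0,"wz":0},
    {"hand":85,"tx":-16,"ty":-50,"tz":0,"wx":0,"wy":0,"wz":0},
  ],
)

```text
clock: 15.45
eef_pos: [478.6, -4.8, 224.8]
tcp_rot: [-3.142, -0.002, -0.001]
contact_force: [-0.6, -0.6, 0.1]
opening: 0.996
grasp_force: 0.0
```

Request:
arm_command(
  deltas=[
    {"hand":85,"tx":-16,"ty":-50,"tz":0,"wx":0,"wy":0,"wz":0},
    {"hand":85,"tx":-16,"ty":-50,"tz":0,"wx":0,"wy":0,"wz":0},
    {"hand":85,"tx":-16,"ty":-50,"tz":0,"wx":0,"wy":0,"wz":0},
    {"hand":85,"tx":-16,"ty":-51,"tz":0,"wx":0,"wy":0,"wz":0},
    {"hand":85,"tx":0,"ty":0,"tz":0,"wx":0,"wy":0,"wz":0},
  ],
)

```text
clock: 16.08
eef_pos: [414.2, 197.7, 224.7]
tcp_rot: [-3.14, -0.001, 0.004]
contact_force: [0.4, -0.7, -0.2]
opening: 0.999
grasp_force: 0.0
```

Run:
```python
from h import *
p=r.sense()['eef_pos'];print(p)
f,o=lids('wrist','w5')
for c,u,v,R,s in o: print(c,s,round(u),round(v),round(R),{z:plane(f,u,v,z)[:2].round(0).tolist() for z in (80,90,138)})
f,o=lids('top','t5')
for c,u,v,R,s in o:
  if c in('red','yellow') and 300<u<500:print('top',c,s,{z:plane(f,u,v,z)[:2].round(0).tolist() for z in (68,90)})
cv2.imwrite('pics/c5.png',np.hstack([cv2.imread('pics/w5.png')[:,100:500],cv2.resize(cv2.imread('pics/t5.png')[60:260,300:500],(400,400))]))
```

```text
[414.22043361 197.67407227 224.69708869]
green [288 149  67  42 354] 321 180 33 {80: [420.0, 195.0], 90: [422.0, 195.0], 138: [435.0, 195.0]}
blue [ 290  176   62   57 2767] 321 204 31 {80: [395.0, 195.0], 90: [398.0, 195.0], 138: [415.0, 196.0]}
blue [ 576  198   64   67 3284] 609 230 39 {80: [368.0, -113.0], 90: [372.0, -102.0], 138: [394.0, -50.0]}
yellow [ 274  281   68   56 2909] 308 309 34 {80: [269.0, 209.0], 90: [277.0, 208.0], 138: [315.0, 207.0]}
top yellow [351  87  18  17 249] {68: [763.0, -101.0], 90: [752.0, -99.0]}
top yellow [351 116  18  18 264] {68: [679.0, -101.0], 90: [670.0, -98.0]}
top yellow [350 146  20  19 277] {68: [596.0, -100.0], 90: [589.0, -98.0]}
top red [440  75  25  23 437] {68: [794.0, -351.0], 90: [783.0, -343.0]}
top red [442 109  25  25 474] {68: [693.0, -351.0], 90: [684.0, -343.0]}
top red [443 147  26  26 512] {68: [587.0, -349.0], 90: [581.0, -341.0]}
```

View pics/c5.png

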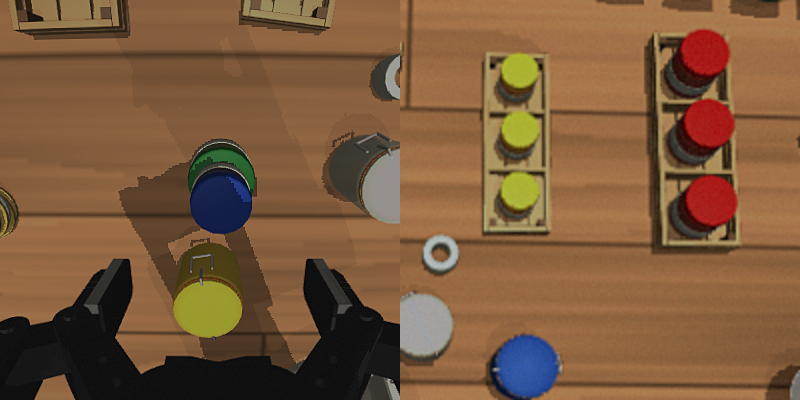

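Red is upright in its compartment. The blue lid on its stack at wrist (321,204) gives (415,196), and the yellow clip jar is well clear. Descending on blue.

Request:
arm_command(
  deltas=[
    {"hand":85,"tx":0,"ty":1.7,"tz":20,"wx":0,"wy":0,"wz":0},
    {"hand":85,"tx":0,"ty":0,"tz":30,"wx":0,"wy":0,"wz":0},
    {"hand":85,"tx":0,"ty":0,"tz":30,"wx":0,"wy":0,"wz":0},
    {"hand":85,"tx":0,"ty":0,"tz":24,"wx":0,"wy":0,"wz":0},
    {"hand":85,"tx":0,"ty":0,"tz":13,"wx":0,"wy":0,"wz":0},
    {"hand":60,"tx":0,"ty":0,"tz":0,"wx":0,"wy":0,"wz":0},
    {"hand":60,"tx":0,"ty":0,"tz":0,"wx":0,"wy":0,"wz":0},
    {"hand":54,"tx":0,"ty":0,"tz":0,"wx":0,"wy":0,"wz":0},
  ],
  squeeze=35,
)

```text
clock: 17.18
eef_pos: [415.9, 193.5, 107.6]
tcp_rot: [-3.14, -0.002, -0.0]
contact_force: [0.7, 1.6, 0.2]
opening: 0.635
grasp_force: 0.8
```

Request:
arm_command(
  deltas=[
    {"hand":48,"tx":0,"ty":0,"tz":0,"wx":0,"wy":0,"wz":0},
    {"hand":40,"tx":0,"ty":0,"tz":0,"wx":0,"wy":0,"wz":0},
    {"hand":40,"tx":0,"ty":0,"tz":0,"wx":0,"wy":0,"wz":0},
    {"hand":40,"tx":0,"ty":0,"tz":0,"wx":0,"wy":0,"wz":0},
  ],
)

```text
clock: 17.68
eef_pos: [416.0, 193.9, 107.7]
tcp_rot: [-3.14, -0.002, -0.0]
contact_force: [-0.9, 1.5, 6.3]
opening: 0.599
grasp_force: 35.8
```

Request:
arm_command(
  deltas=[
    {"hand":40,"tx":0,"ty":0,"tz":-8,"wx":0,"wy":0,"wz":0},
    {"hand":40,"tx":0,"ty":0,"tz":-20,"wx":0,"wy":0,"wz":0},
    {"hand":40,"tx":0,"ty":0,"tz":-25,"wx":0,"wy":0,"wz":0},
    {"hand":40,"tx":17,"ty":6,"tz":0,"wx":0,"wy":0,"wz":0},
    {"hand":40,"tx":32,"ty":11,"tz":0,"wx":0,"wy":0,"wz":0},
    {"hand":40,"tx":35,"ty":12,"tz":0,"wx":0,"wy":0,"wz":0},
    {"hand":40,"tx":35,"ty":12,"tz":0,"wx":0,"wy":0,"wz":0},
    {"hand":40,"tx":32,"ty":12,"tz":0,"wx":0,"wy":0,"wz":0},
  ],
)

```text
clock: 18.68
eef_pos: [567.6, 138.8, 158.5]
tcp_rot: [3.141, 0.001, -0.0]
contact_force: [1.0, -0.4, -1.6]
opening: 0.603
grasp_force: 36.9
```

Request:
arm_command(
  deltas=[
    {"hand":40,"tx":26,"ty":10,"tz":0,"wx":0,"wy":0,"wz":0},
    {"hand":40,"tx":14,"ty":5,"tz":0,"wx":0,"wy":0,"wz":0},
    {"hand":40,"tx":6,"ty":2,"tz":0,"wx":0,"wy":0,"wz":0},
    {"hand":40,"tx":0,"ty":0,"tz":0,"wx":0,"wy":0,"wz":0},
  ],
)

```text
clock: 19.18
eef_pos: [611.6, 123.0, 159.2]
tcp_rot: [3.142, 0.001, -0.0]
contact_force: [0.0, 0.1, -2.0]
opening: 0.6
grasp_force: 36.9
```

Run:
```python
from h import *
p=r.sense()['eef_pos'];print(p)
f,o=lids('wrist','w6')
for c,u,v,R,s in o: print(c,s,round(u),round(v),round(R),{z:plane(f,u,v,z)[:2].round(0).tolist() for z in (68,90,round(p[2]+30))})
```

```text
[611.63453723 123.01699057 159.17816189]
green [   0   28   31   93 2094] 4 74 46 {68: [714.0, 356.0], 90: [712.0, 334.0], 189: [704.0, 235.0]}
blue [ 293   57   68   71 3746] 327 92 36 {68: [698.0, 116.0], 90: [697.0, 117.0], 189: [696.0, 120.0]}
blue [ 262  249  112   94 8209] 318 294 56 {68: [524.0, 123.0], 90: [540.0, 123.0], 189: [613.0, 123.0]}
yellow [ 604    0   36   38 1168] 622 18 25 {68: [751.0, -91.0], 90: [745.0, -71.0], 189: [722.0, 20.0]}
yellow [ 577   87   61   64 2931] 607 119 35 {68: [681.0, -99.0], 90: [682.0, -78.0], 189: [688.0, 16.0]}
yellow [ 551  193   56   53 2196] 579 220 31 {68: [597.0, -99.0], 90: [607.0, -78.0], 189: [648.0, 16.0]}
```

View pics/w6.png

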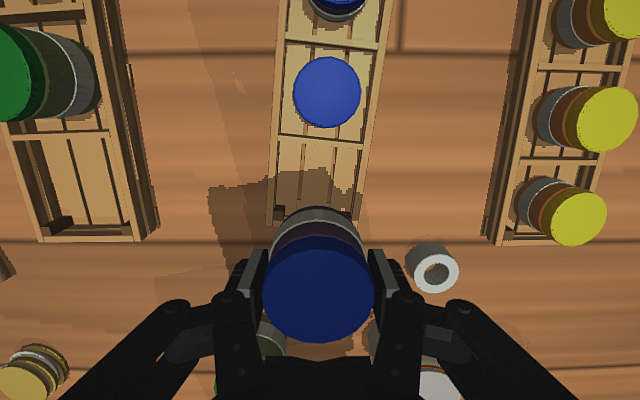

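The wrist view shows the held blue jar at (318,294), and the fixed blue lid at (327,92) gives a compartment centre of about (614,125). Lowering.

Request:
arm_command(
  deltas=[
    {"hand":40,"tx":2,"ty":-1.5,"tz":20,"wx":0,"wy":0,"wz":0},
    {"hand":40,"tx":0,"ty":0,"tz":30,"wx":0,"wy":0,"wz":0},
    {"hand":40,"tx":0,"ty":0,"tz":30,"wx":0,"wy":0,"wz":0},
    {"hand":40,"tx":0,"ty":0,"tz":20,"wx":0,"wy":0,"wz":0},
    {"hand":40,"tx":0,"ty":0,"tz":10,"wx":0,"wy":0,"wz":0},
    {"hand":40,"tx":0,"ty":0,"tz":6,"wx":0,"wy":0,"wz":0},
    {"hand":40,"tx":0,"ty":0,"tz":3,"wx":0,"wy":0,"wz":0},
    {"hand":40,"tx":0,"ty":0,"tz":0,"wx":0,"wy":0,"wz":0},
  ],
)

```text
clock: 20.23
eef_pos: [614.4, 124.6, 41.1]
tcp_rot: [-3.141, -0.001, -0.0]
contact_force: [-0.1, 0.2, -1.6]
opening: 0.597
grasp_force: 36.9
```

Request:
arm_command(
  deltas=[
    {"hand":40,"tx":0,"ty":0,"tz":1,"wx":0,"wy":0,"wz":0},
    {"hand":40,"tx":0,"ty":0,"tz":0,"wx":0,"wy":0,"wz":0},
  ],
)

```text
clock: 20.48
eef_pos: [614.2, 124.5, 39.9]
tcp_rot: [-3.141, -0.0, -0.0]
contact_force: [0.4, 0.4, -1.7]
opening: 0.592
grasp_force: 36.9
```

Request:
arm_command(
  deltas=[
    {"hand":40,"tx":0,"ty":0,"tz":1.5,"wx":0,"wy":0,"wz":0},
    {"hand":40,"tx":0,"ty":0,"tz":0.5,"wx":0,"wy":0,"wz":0},
    {"hand":40,"tx":0,"ty":0,"tz":0,"wx":0,"wy":0,"wz":0},
  ],
)

```text
clock: 20.85
eef_pos: [614.1, 124.5, 37.8]
tcp_rot: [-3.142, -0.0, -0.0]
contact_force: [-0.1, -0.1, 1.0]
opening: 0.598
grasp_force: 37.2
```

Request:
arm_command(
  deltas=[
    {"hand":40,"tx":0,"ty":0,"tz":0.5,"wx":0,"wy":0,"wz":0},
    {"hand":40,"tx":0,"ty":0,"tz":0,"wx":0,"wy":0,"wz":0},
  ],
)

```text
clock: 21.1
eef_pos: [614.2, 124.5, 37.7]
tcp_rot: [-3.142, -0.0, -0.0]
contact_force: [-3.4, 0.5, 5.5]
opening: 0.602
grasp_force: 37.7
```

Request:
arm_command(
  deltas=[
    {"hand":56,"tx":0,"ty":0,"tz":0,"wx":0,"wy":0,"wz":0},
    {"hand":62,"tx":0,"ty":0,"tz":0,"wx":0,"wy":0,"wz":0},
    {"hand":75,"tx":0,"ty":0,"tz":0,"wx":0,"wy":0,"wz":0},
    {"hand":75,"tx":0,"ty":0,"tz":0,"wx":0,"wy":0,"wz":0},
    {"hand":85,"tx":0,"ty":0,"tz":-15,"wx":0,"wy":0,"wz":0},
    {"hand":85,"tx":0,"ty":0,"tz":-40,"wx":0,"wy":0,"wz":0},
    {"hand":85,"tx":0,"ty":0,"tz":-50,"wx":0,"wy":0,"wz":0},
    {"hand":85,"tx":0,"ty":0,"tz":-50,"wx":0,"wy":0,"wz":0},
  ],
)

```text
clock: 22.1
eef_pos: [614.0, 124.5, 194.6]
tcp_rot: [-3.141, -0.001, -0.0]
contact_force: [0.8, -0.3, 0.5]
opening: 0.989
grasp_force: 0.0
```

Request:
arm_command(
  deltas=[
    {"hand":85,"tx":-30,"ty":-10,"tz":0,"wx":0,"wy":0,"wz":0},
    {"hand":85,"tx":-45,"ty":-16,"tz":0,"wx":0,"wy":0,"wz":0},
    {"hand":85,"tx":-45,"ty":-16,"tz":0,"wx":0,"wy":0,"wz":0},
    {"hand":85,"tx":-45,"ty":-16,"tz":0,"wx":0,"wy":0,"wz":0},
    {"hand":85,"tx":-34,"ty":-12,"tz":0,"wx":0,"wy":0,"wz":0},
    {"hand":85,"tx":0,"ty":0,"tz":0,"wx":0,"wy":0,"wz":0},
  ],
)

```text
clock: 22.85
eef_pos: [413.2, 195.0, 193.0]
tcp_rot: [-3.141, -0.0, 0.002]
contact_force: [0.6, 0.2, -0.4]
opening: 0.994
grasp_force: 0.0
```

Run:
```python
from h import *
p=r.sense()['eef_pos'];print(p)
f,o=lids('wrist','w7')
for c,u,v,R,s in o: print(c,s,round(u),round(v),round(R),{z:plane(f,u,v,z)[:2].round(0).tolist() for z in (80,)})
f,o=lids('top','t7')
for c,u,v,R,s in o:
  if c in('blue','green') and 150<u<500:print('top',c,s,{z:plane(f,u,v,z)[:2].round(0).tolist() for z in (68,80,90)})
cv2.imwrite('pics/c7.png',np.hstack([cv2.imread('pics/w7.png')[:,100:500],cv2.resize(cv2.imread('pics/t7.png')[60:260,150:350],(400,400))]))
```

```text
[413.1917068  194.97877788 193.0211273 ]
green [ 282  154   74   71 2352] 318 188 37 {80: [420.0, 195.0]}
blue [592 202  48  43 157] 616 223 32 {80: [387.0, -86.0]}
blue [ 599  209   41   70 2127] 628 243 36 {80: [365.0, -106.0]}
yellow [ 268  298   74   60 3389] 304 327 37 {80: [270.0, 209.0]}
top green [177  59  24  24 435] {68: [823.0, 358.0], 80: [817.0, 353.0], 90: [812.0, 349.0]}
top green [174  94  25  24 460] {68: [723.0, 356.0], 80: [718.0, 351.0], 90: [713.0, 347.0]}
top blue [273  79  18  18 260] {68: [779.0, 107.0], 80: [773.0, 106.0], 90: [768.0, 104.0]}
top blue [268 108  19  18 268] {68: [695.0, 116.0], 80: [690.0, 115.0], 90: [686.0, 113.0]}
top blue [263 138  19  20 281] {68: [612.0, 126.0], 80: [608.0, 124.0], 90: [605.0, 123.0]}
top blue [349 228  30  31 717] {68: [370.0, -108.0], 80: [369.0, -106.0], 90: [368.0, -105.0]}
```

View pics/c7.png

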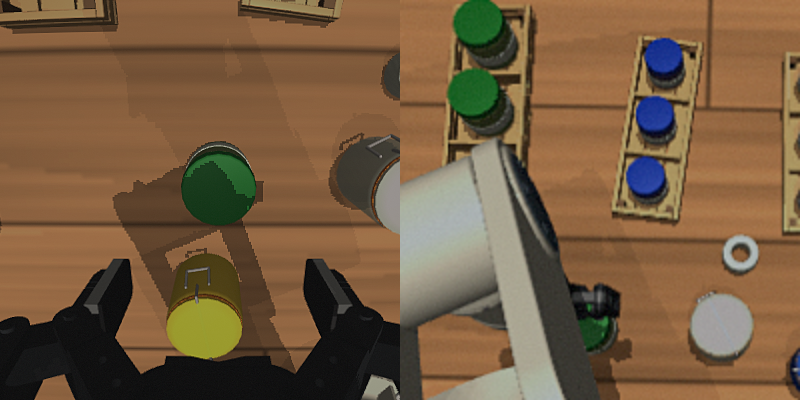

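Blue is seated. The green lid at wrist (318,188) gives (418–420,195). Descending on green.

Request:
arm_command(
  deltas=[
    {"hand":85,"tx":5,"ty":0,"tz":20,"wx":0,"wy":0,"wz":0},
    {"hand":85,"tx":0,"ty":0,"tz":30,"wx":0,"wy":0,"wz":0},
    {"hand":85,"tx":0,"ty":0,"tz":30,"wx":0,"wy":0,"wz":0},
    {"hand":85,"tx":0,"ty":0,"tz":30,"wx":0,"wy":0,"wz":0},
    {"hand":85,"tx":0,"ty":0,"tz":26,"wx":0,"wy":0,"wz":0},
    {"hand":85,"tx":0,"ty":0,"tz":14,"wx":0,"wy":0,"wz":0},
    {"hand":85,"tx":0,"ty":0,"tz":4,"wx":0,"wy":0,"wz":0},
    {"hand":74,"tx":0,"ty":0,"tz":0,"wx":0,"wy":0,"wz":0},
  ],
  squeeze=45,
)

```text
clock: 23.95
eef_pos: [420.7, 194.6, 38.4]
tcp_rot: [-3.141, -0.001, -0.0]
contact_force: [-0.1, -0.1, 0.3]
opening: 0.869
grasp_force: 0.0
```

Request:
arm_command(
  deltas=[
    {"hand":70,"tx":0,"ty":0,"tz":0,"wx":0,"wy":0,"wz":0},
    {"hand":66,"tx":0,"ty":0,"tz":0,"wx":0,"wy":0,"wz":0},
    {"hand":58,"tx":0,"ty":0,"tz":0,"wx":0,"wy":0,"wz":0},
    {"hand":56,"tx":0,"ty":0,"tz":0,"wx":0,"wy":0,"wz":0},
    {"hand":56,"tx":0,"ty":0,"tz":0,"wx":0,"wy":0,"wz":0},
  ],
)

```text
clock: 24.58
eef_pos: [420.7, 194.8, 39.1]
tcp_rot: [-3.141, -0.002, 0.0]
contact_force: [-0.7, -2.6, 6.1]
opening: 0.788
grasp_force: 49.0
```

Request:
arm_command(
  deltas=[
    {"hand":56,"tx":0,"ty":0,"tz":-5,"wx":0,"wy":0,"wz":0},
    {"hand":56,"tx":0,"ty":0,"tz":-20,"wx":0,"wy":0,"wz":0},
    {"hand":56,"tx":0,"ty":0,"tz":-30,"wx":0,"wy":0,"wz":0},
    {"hand":56,"tx":0,"ty":0,"tz":-30,"wx":0,"wy":0,"wz":0},
    {"hand":56,"tx":15,"ty":-12,"tz":-20,"wx":0,"wy":0,"wz":0},
    {"hand":56,"tx":30,"ty":-24,"tz":0,"wx":0,"wy":0,"wz":0},
    {"hand":56,"tx":32,"ty":-25,"tz":0,"wx":0,"wy":0,"wz":0},
    {"hand":56,"tx":32,"ty":-25,"tz":0,"wx":0,"wy":0,"wz":0},
  ],
)

```text
clock: 25.58
eef_pos: [529.7, 281.3, 143.5]
tcp_rot: [-3.142, -0.0, -0.0]
contact_force: [1.2, 0.2, -3.4]
opening: 0.785
grasp_force: 51.7
```

Request:
arm_command(
  deltas=[
    {"hand":56,"tx":32,"ty":-25,"tz":0,"wx":0,"wy":0,"wz":0},
    {"hand":56,"tx":30,"ty":-24,"tz":0,"wx":0,"wy":0,"wz":0},
    {"hand":56,"tx":15,"ty":-12,"tz":0,"wx":0,"wy":0,"wz":0},
    {"hand":56,"tx":7,"ty":-5,"tz":0,"wx":0,"wy":0,"wz":0},
    {"hand":56,"tx":0,"ty":0,"tz":0,"wx":0,"wy":0,"wz":0},
  ],
)

```text
clock: 26.2
eef_pos: [612.7, 346.3, 142.9]
tcp_rot: [3.141, 0.001, -0.0]
contact_force: [0.2, 0.8, -2.8]
opening: 0.784
grasp_force: 51.8
```

Run:
```python
from h import *
p=r.sense()['eef_pos'];print(p)
f,o=lids('wrist','w8')
for c,u,v,R,s in o: print(c,s,round(u),round(v),round(R),{z:plane(f,u,v,z)[:2].round(0).tolist() for z in (90,round(p[2]+41))})
```

```text
[612.71650087 346.32680635 142.88052497]
green [258   3 110 118 653] 313 62 59 {90: [715.0, 349.0], 184: [706.0, 348.0]}
green [  239   247   159   114 14289] 318 312 79 {90: [538.0, 346.0], 184: [614.0, 346.0]}
blue [ 607   64   33   70 1806] 631 98 35 {90: [697.0, 148.0], 184: [697.0, 244.0]}
blue [ 566  180   61   59 2652] 596 210 34 {90: [622.0, 149.0], 184: [657.0, 245.0]}
```

View pics/w8.png

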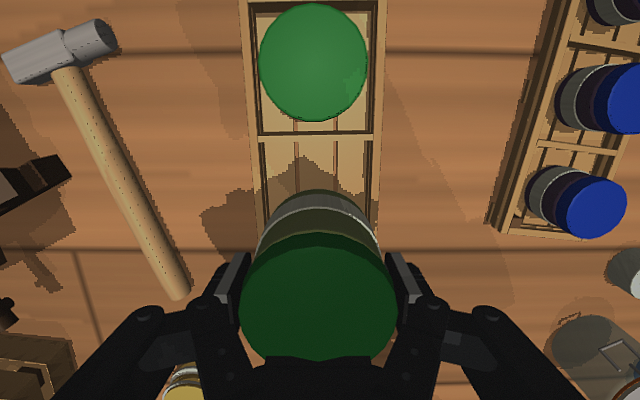

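The wrist view shows green held at (318,312), and the fixed green lid at (313,62) gives a compartment centre of about (615,348). Lowering.

Request:
arm_command(
  deltas=[
    {"hand":56,"tx":2,"ty":-1.5,"tz":15,"wx":0,"wy":0,"wz":0},
    {"hand":56,"tx":0,"ty":0,"tz":25,"wx":0,"wy":0,"wz":0},
    {"hand":56,"tx":0,"ty":0,"tz":25,"wx":0,"wy":0,"wz":0},
    {"hand":56,"tx":0,"ty":0,"tz":15,"wx":0,"wy":0,"wz":0},
    {"hand":56,"tx":0,"ty":0,"tz":7,"wx":0,"wy":0,"wz":0},
    {"hand":56,"tx":0,"ty":0,"tz":3,"wx":0,"wy":0,"wz":0},
    {"hand":56,"tx":0,"ty":0,"tz":1,"wx":0,"wy":0,"wz":0},
    {"hand":56,"tx":0,"ty":0,"tz":0,"wx":0,"wy":0,"wz":0},
  ],
)

```text
clock: 27.25
eef_pos: [615.4, 348.2, 52.8]
tcp_rot: [-3.141, -0.001, -0.0]
contact_force: [0.2, 0.3, -2.7]
opening: 0.782
grasp_force: 51.8
```

Request:
arm_command(
  deltas=[
    {"hand":56,"tx":0,"ty":0,"tz":1,"wx":0,"wy":0,"wz":0},
    {"hand":56,"tx":0,"ty":0,"tz":1,"wx":0,"wy":0,"wz":0},
    {"hand":56,"tx":0,"ty":0,"tz":0,"wx":0,"wy":0,"wz":0},
  ],
)

```text
clock: 27.62
eef_pos: [615.0, 348.0, 50.0]
tcp_rot: [3.142, 0.0, -0.0]
contact_force: [0.1, 0.2, -3.3]
opening: 0.787
grasp_force: 51.8
```

Request:
arm_command(
  deltas=[
    {"hand":56,"tx":0,"ty":0,"tz":0.7,"wx":0,"wy":0,"wz":0},
    {"hand":56,"tx":0,"ty":0,"tz":0.4,"wx":0,"wy":0,"wz":0},
    {"hand":56,"tx":0,"ty":0,"tz":0,"wx":0,"wy":0,"wz":0},
  ],
)

```text
clock: 28.0
eef_pos: [615.2, 348.0, 49.3]
tcp_rot: [-3.142, -0.0, -0.0]
contact_force: [-1.6, -0.6, 2.1]
opening: 0.787
grasp_force: 52.0
```

Request:
arm_command(
  deltas=[
    {"hand":56,"tx":0,"ty":0,"tz":0.4,"wx":0,"wy":0,"wz":0},
    {"hand":56,"tx":0,"ty":0,"tz":0,"wx":0,"wy":0,"wz":0},
  ],
)

```text
clock: 28.25
eef_pos: [615.1, 348.1, 49.3]
tcp_rot: [-3.142, -0.0, -0.0]
contact_force: [-3.7, -1.8, 6.0]
opening: 0.783
grasp_force: 52.4
```

Seated. Releasing, rising and moving clear for a final look.

Request:
arm_command(
  deltas=[
    {"hand":70,"tx":0,"ty":0,"tz":0,"wx":0,"wy":0,"wz":0},
    {"hand":75,"tx":0,"ty":0,"tz":0,"wx":0,"wy":0,"wz":0},
    {"hand":83,"tx":0,"ty":0,"tz":0,"wx":0,"wy":0,"wz":0},
    {"hand":85,"tx":0,"ty":0,"tz":0,"wx":0,"wy":0,"wz":0},
    {"hand":85,"tx":0,"ty":0,"tz":-15,"wx":0,"wy":0,"wz":0},
    {"hand":85,"tx":0,"ty":0,"tz":-40,"wx":0,"wy":0,"wz":0},
    {"hand":85,"tx":0,"ty":0,"tz":-50,"wx":0,"wy":0,"wz":0},
    {"hand":85,"tx":0,"ty":0,"tz":-50,"wx":0,"wy":0,"wz":0},
  ],
)

```text
clock: 29.25
eef_pos: [615.1, 348.0, 206.3]
tcp_rot: [-3.141, -0.001, -0.0]
contact_force: [0.5, 0.7, -0.2]
opening: 0.993
grasp_force: 0.0
```

Request:
arm_command(
  deltas=[
    {"hand":85,"tx":-30,"ty":0,"tz":-20,"wx":0,"wy":0,"wz":0},
    {"hand":85,"tx":-45,"ty":0,"tz":0,"wx":0,"wy":0,"wz":0},
    {"hand":85,"tx":-45,"ty":0,"tz":0,"wx":0,"wy":0,"wz":0},
    {"hand":85,"tx":-45,"ty":0,"tz":0,"wx":0,"wy":0,"wz":0},
    {"hand":85,"tx":-45,"ty":0,"tz":0,"wx":0,"wy":0,"wz":0},
    {"hand":85,"tx":-30,"ty":0,"tz":0,"wx":0,"wy":0,"wz":0},
    {"hand":85,"tx":0,"ty":0,"tz":0,"wx":0,"wy":0,"wz":0},
    {"hand":85,"tx":0,"ty":0,"tz":0,"wx":0,"wy":0,"wz":0},
  ],
)

```text
clock: 30.25
eef_pos: [375.9, 348.5, 224.5]
tcp_rot: [-3.14, -0.002, 0.0]
contact_force: [0.2, 0.7, 0.2]
opening: 0.996
grasp_force: 0.0
```

Run:
```python
from h import *
f,o=lids('top','t9')
for c,u,v,R,s in o:
  if c=='green' and 150<u<500:print('top',c,s,plane(f,u,v,90)[:2].round(0))
```

```text
top green [177  60  24  22 436] [812. 350.]
top green [174  94  25  24 460] [713. 348.]
top green [171 132  26  25 507] [612. 347.]
```

View pics/t9.png

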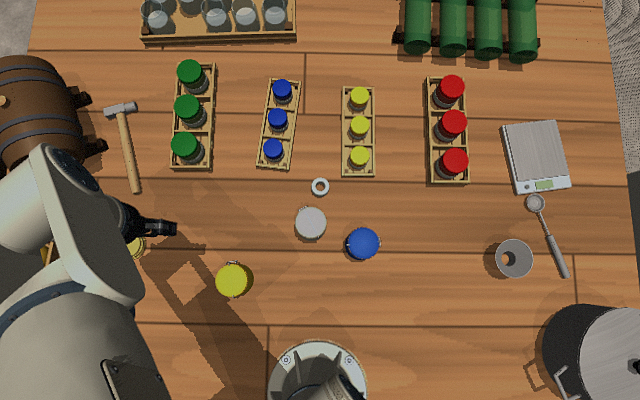

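All four jars stand in their crates: green (184,145), blue (273,149), yellow (359,155), red (455,160). The clip jar has not moved from (311,222).

```bash
python3 -c "
from rig import r
print(r.sign_off())"
```

```text
the job is handed in; nothing more can be done
None
```

All four jars stand upright on the floor of the crate compartment matching their lids, the clip-top jar is where it was, and the job was handed in at about 30 s of the 123 s allowed.

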